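# Start up the roller test rig

## Task

Start the roller rig with the closed fingertips: first press down the raised end of the rocker on the power box until it is fully over to on, then push the round enable button fully in so that it stays in, and then press the square start key well down and let it come up again. Do not press the long narrow jog key; do not lift or carry anything, and leave the boxes and the loose parts where they stand.

Things in the scene. Friction and masses are not known exactly. Their poses are not given: they have to be found in the camera images.
- power_box: grey metal power box, 130 mm (its x) by 90 mm (its y) by 60 mm high, bolted to the breadboard; origin: centre of its underside, z up. The rocker switch lies along its x axis on top, its pivot 5 mm to +x of the box's centre and 70 mm above the underside. Four dark vent slots at the -x end of the top, two 8 mm steel terminal stubs 54 mm to +x of the centre. The black breadboard under everything is 12 mm thick
- rocker_raised (a point): point on top of the raised half of the white rocker switch in a black surround (rocker 26 mm wide, two halves of 28 mm each meeting in a shallow V at the pivot); the point lies on the mid-line, 20 mm out from the pivot, and moves with the rocker. When off, this +x half slopes up at 0.4 rad (its outer edge 11 mm above the pivot) and the other half is level; when on, this half lies level at the pivot's height and the other stands up
- rocker (a joint): rocker angle: 0 = off, 0.4 rad = fully on (the half that stood up lies level). Pressing down on the raised half near its outer end takes 2 to 4 N; it stays where it is left
- enable_box: grey square push-button box, 74 x 74 x 50 mm (0.6 kg, stands loose on the breadboard; origin: centre of the underside; x and y parallel to its sides, z up); it carries the round enable button in the middle of its top
- enable_top (a point): centre of the top of the enable button: a round black mushroom button, 34 mm in diameter (flat middle 22 mm), 66.5 mm above the box's underside when out; moves with the button
- enable_button (a joint): enable button: 0 = out, 0.008 m = pressed fully in (straight down). A push latch: takes 3 N and stays in
- start_box: grey square push-button box, 74 x 74 x 50 mm (0.6 kg, stands loose on the breadboard; origin: centre of the underside; x and y parallel to its sides, z up); it carries the square start key in the middle of its top
- start_top (a point): centre of the flat top of the start key: a square black key, 30 x 30 mm, 64 mm above the box's underside when up; moves with the key
- start_key (a joint): start key: 0 = up, 0.006 m = fully down (straight down). Sprung: 1.4 N at first, 4 N at the bottom; comes up again by itself
- jog_box: grey square push-button box, 74 x 74 x 50 mm (0.6 kg, stands loose on the breadboard; origin: centre of the underside; x and y parallel to its sides, z up); it carries the long narrow jog key (not to be pressed) in the middle of its top
- jog_top (a point): centre of the top of the jog key: a long narrow black bar key, 13 x 50 mm (long along the box's y), 64 mm above the box's underside
- jog_key (a joint): jog key: 0 = up, 0.006 m = fully down; sprung like the start key
- coupling: bystander: loose upright aluminium shaft coupling, 25 mm in diameter, 34 mm high; origin: centre of its underside, z up
- spacer: bystander: loose upright brass spacer, 22 mm in diameter, 45 mm high; origin: centre of its underside, z up
- bearing: bystander: loose steel bearing ring lying flat, 26 mm in diameter, 12 mm high; origin: centre of its underside, z up
- motor: bystander: loose stepper motor standing shaft up, 42 x 42 mm, 62 mm high with its shaft; origin: centre of its underside, z up
- screwdriver: bystander: screwdriver, 170 mm long, lying across the robot's front; its x axis runs from handle to tip
- screw_jar: bystander: small clear jar with a black lid, 48 mm in diameter, 55 mm high; origin: centre of its underside, z up

How it is judged:
On the way, in this order (a step that is already met when the one before it is completed fails the run):
1. the rocker is fully on (value of joint rocker above 0.32 rad), for 0.1 s.
2. the enable button is pushed in (value of joint enable_button above 0.006 m), for 0.1 s.
3. the start key is pressed down (value of joint start_key above 0.004 m), for 0.05 s.
At the end, for the whole second after the job is handed in: Rocker on (over 0.32 of 0.4 rad), enable button in (over 6 of 8 mm), start key and jog key up (within 1.5 mm), the three push-button boxes within 20 mm and the loose parts within 30 mm of where they began, all at rest (value of joint rocker above 0.32 rad and value of joint enable_button above 0.006 m and value of joint each of start_key, jog_key below 0.0015 m and distance of each of enable_box, start_box, jog_box from where it was at the start of the episode below 0.02 m and distance of each of coupling, spacer, bearing, motor, screwdriver, screw_jar from where it was at the start of the episode below 0.03 m and linear speed of each of enable_box, start_box, jog_box, coupling, spacer, bearing, motor, screwdriver, screw_jar below 0.02 m/s); the robot touches nothing.
It fails at once if the enable button is pushed in before the power is on (value of joint enable_button above 0.004 m and value of joint rocker below 0.28 rad).
It fails at once if the start key is pressed before the drive is enabled (value of joint start_key above 0.003 m and value of joint enable_button below 0.005 m).
It fails at once if the jog key is pressed (value of joint jog_key above 0.003 m).
It fails at once if a push-button box is lifted, carried, tipped or shoved away (distance of any of enable_box, start_box, jog_box from where it was at the start of the episode above 0.025 m or height (world z) of any of enable_box, start_box, jog_box above 0.022 m or angle between any of enable_box, start_box, jog_box's own z axis and vertical above 0.2 rad).
It fails at once if a loose part is lifted, knocked over or moved away (distance of any of coupling, spacer, bearing, motor, screwdriver, screw_jar from where it was at the start of the episode above 0.035 m or height (world z) of any of coupling, spacer, bearing, motor, screwdriver, screw_jar above 0.04 m or angle between any of coupling, spacer, bearing, motor, screw_jar's own z axis and vertical above 0.5 rad).
It also fails if it takes over 45 s, if anything falls off the work surface, if the arm or the gripper's body presses on something with over 40 N, if the wrist force passes 120 N, or if a joint passes its speed limit or range.

## Robot

A 7-joint arm with a two-finger parallel gripper is mounted at the origin on the work surface. World frame = base frame: x ahead of the robot, y to its left, z up, the work surface at z = 0. Lengths are in m, angles in rad, forces in N, time in s.
With the tool pointing down it reaches from about 0.4 to 0.85 m from the base axis. Payload 6.9 kg.
Tool frame: the origin (TCP) lies midway between the tips of the shut fingers; the grasp point (between the pads) lies behind it (ctrl.pinch_z is the z of the grasp point in the tool frame, in m); z points along the fingers, y is the line along which they close (so a half turn about z gives the same grasp; the last joint's range is limited). The gripper opens to 85 mm and grips with 20 to 120 N. Pads are 22 mm wide; open, the fingers measure 114 mm over their backs; the gripper's body (76 mm by 85 mm) begins 54 mm behind the grasp point. The pads swing forward as they close: fully open they stand 13 mm farther back than shut.
Start: joints at [-1.097, 0.507, -0.238, 1.5, 0.126, 1.149, -0.155], TCP at [0.225, 0.583, 0.231] pointing down, gripper open.
Joint ranges: [-3.08, 3.08], [-0.24, 2.05], [-1.43, 1.35], [0, 2.5], [-1.52, 4.66], [0.17, 1.96], [-2.89, 2.89]. Speed limits (rad/s): [2.39, 2.39, 3.14, 3.14, 3.14, 3.14, 3.14].

## Interface

Orientations are given as a unit quaternion [w, x, y, z].
In Python, from station import ctrl, get_state, vision, ticket, models gives the robot as it stands. Calls block until the motion is done:
- ctrl.movep(position, orientation): joint-space move of the TCP to a pose.
- ctrl.movel(position, frame=None, max_speed=0.15): straight line of the TCP; frame=None keeps the orientation; max_speed is the mean speed in m/s.
- ctrl.set_joints(angles): joint-space move.
- ctrl.ungrasp() and ctrl.close_gripper(force=None): open the fingers fully, or close them until they stop; force is the grip in N (None keeps the last).
- ctrl.pause(seconds).
- ctrl.ik(position, orientation): joint angles nearest the present ones, or None.
- get_state(): the state.
- vision.grab_frame(name): name is "scene" or "top"; returns (picture, depth): 420x560x3 uint8, blue, green, red; 420x560 float32, m along the optical axis (not along the pixel's ray), 0 where there is no reading.
- vision.camera_info(name): a dict with "mtx" (3x3 intrinsics, pixels), "dist_coeffs" ([k1, k2, p1, p2, k3] as OpenCV has them; the pictures are not rectified), "R" (3x3) and "t" (3): a world point X has camera coordinates R X + t. Camera axes: x right, y down, z forward; pixel columns grow to the right and rows downward; lengths in m; the calibration is good to about 2 mm. A picture is of the moment at which its call begins. camera_info takes no time and is no camera call.
A pose or a line that the arm cannot do raises ctrl.Unreachable and nothing moves.
- ticket.close_job(): hands the job in; it is judged then, once.
Trained networks look in the newest picture that a camera, given by its name, has taken for a name from the list of things; names that differ only in an ending like _2 or _b are one class to them, and where a whole thing is asked for, a point or a joint stands for the part that bears it (a point fixed in the world has none). Each returns a list of dicts, best first, with "p" (0 to 1); they miss things now and then, are a little off and sometimes report something else, mostly with a low value. They report only what shows in the picture. A call takes as long as a camera call.
- models.recognise(camera, target): "point" ([column, row] in pixels, amid what is visible of it).
- models.masks_of(camera, target): "mask" (420x560 bool, what is visible of it) and "point" ([column, row] in pixels, amid what is visible of it).
The state is a dict: "time": time; "qpos": joint angles; "qd": joint speeds; "tau": joint torques, N m; "tcp_pos": TCP position; "eef_rot": TCP orientation; "contact_force": force on the tool from outside, world axes, zero at the start; "wrist_torque": the same for the moment, N m; "width": finger opening in m; "gripper_force": force on a finger pad.
Only numpy, scipy, OpenCV 4.12 (cv2) and the standard library are available. Lean on these libraries where they do the work, as an engineer would, in place of code of your own. Each camera call takes 0.05 s, during which the arm holds its last target. There are 200 camera calls.

## Working session

There is one attempt and no reset: what is moved stays moved. The work goes in short steps, each a Python script; the robot and the scene stay as the last script left them, time stands still between calls to the robot, and variables do not carry over. Pictures are saved under pics/ and viewed, at most 10 in all, crops included, and the job is handed in when it is done.

```bash
mkdir -p pics; cat > h.py <<'E'
import numpy as np, cv2
from station import ctrl, get_state, vision, ticket, models
def world(cam, px, d):
    c=vision.camera_info(cam); px=np.asarray(px,float).reshape(-1,1,2); d=np.asarray(d,float).reshape(-1)
    n=cv2.undistortPoints(px,np.array(c["mtx"]),np.array(c["dist_coeffs"])).reshape(-1,2)
    P=np.c_[n*d[:,None],d]
    return (P-np.array(c["t"]))@np.array(c["R"])
E
python3 - <<'E'
from h import *
print(get_state()["time"], get_state()["eef_rot"])
for cam in ("scene","top"):
    im,d=vision.grab_frame(cam); cv2.imwrite(f"pics/{cam}0.png",im); np.save(cam+"_d.npy",d)
    for t in ["power_box","rocker_raised","enable_box","enable_top","start_box","start_top","jog_box","jog_top","coupling","spacer","bearing","motor","screwdriver","screw_jar"]:
        f=models.masks_of(cam,t) 
        for r in f[:2]:
            m=r["mask"]&(d>0)
            if m.sum()<3: print(cam,t,"nodepth",r["point"]);continue
            v,u=np.nonzero(m); W=world(cam,np.c_[u,v],d[m]); 
            print(cam,t,round(r["p"],2),np.round(r["point"]),m.sum(),"med",np.median(W,0).round(3),"lo",np.percentile(W,3,0).round(3),"hi",np.percentile(W,97,0).round(3))
E
```

```text
0.0 [-1.36123529e-04  1.82859268e-01  9.83138711e-01 -8.63322246e-04]
scene power_box 0.9 [292. 183.] 2874 med [0.519 0.092 0.073] lo [0.442 0.051 0.02 ] hi [0.572 0.147 0.088]
scene rocker_raised 0.72 [290. 174.] 258 med [0.509 0.102 0.085] lo [0.484 0.087 0.081] hi [0.535 0.118 0.095]
scene rocker_raised 0.69 [214. 234.] 250 med [ 0.527 -0.117  0.077] lo [ 0.511 -0.132  0.064] hi [ 0.541 -0.101  0.081]
scene enable_box 0.83 [126. 306.] 1818 med [ 0.532 -0.323  0.063] lo [ 0.485 -0.357  0.019] hi [ 0.555 -0.287  0.08 ]
scene start_box 0.62 [216. 244.] 1591 med [ 0.537 -0.122  0.063] lo [ 0.491 -0.157  0.021] hi [ 0.566 -0.079  0.079]
scene start_top 0.57 [218. 238.] 241 med [ 0.528 -0.118  0.077] lo [ 0.511 -0.132  0.067] hi [ 0.542 -0.101  0.081]
scene jog_box 0.61 [394. 152.] 1392 med [0.595 0.333 0.062] lo [0.552 0.308 0.015] hi [0.625 0.38  0.078]
scene jog_top 0.54 [396. 143.] 162 med [0.588 0.347 0.076] lo [0.572 0.322 0.064] hi [0.594 0.37  0.08 ]
scene jog_top 0.53 [343. 279.] 586 med [0.746 0.028 0.053] lo [0.721 0.011 0.02 ] hi [0.767 0.055 0.061]
scene coupling 0.51 [185.
[... 1350 characters left out ...]
48 0.077] lo [0.578 0.326 0.07 ] hi [0.591 0.37  0.081]
top jog_top 0.46 [139. 195.] 96 med [0.585 0.347 0.077] lo [0.578 0.325 0.072] hi [0.591 0.369 0.081]
top spacer 0.47 [192. 230.] 67 med [0.485 0.214 0.057] lo [0.478 0.207 0.027] hi [0.495 0.224 0.062]
top motor 0.58 [264. 142.] 303 med [0.737 0.037 0.052] lo [0.718 0.017 0.019] hi [0.763 0.059 0.06 ]
top screwdriver 0.59 [287. 276.] 385 med [ 0.372 -0.021  0.035] lo [ 0.359 -0.067  0.021] hi [0.382 0.08  0.041]
top screw_jar 0.63 [300. 130.] 327 med [ 0.747 -0.066  0.066] lo [ 0.732 -0.087  0.013] hi [ 0.773 -0.044  0.071]
top screw_jar 0.39 [404. 219.] 974 med [ 0.516 -0.315  0.063] lo [ 0.482 -0.355  0.025] hi [ 0.552 -0.284  0.08 ]
```

View pics/scene0.png

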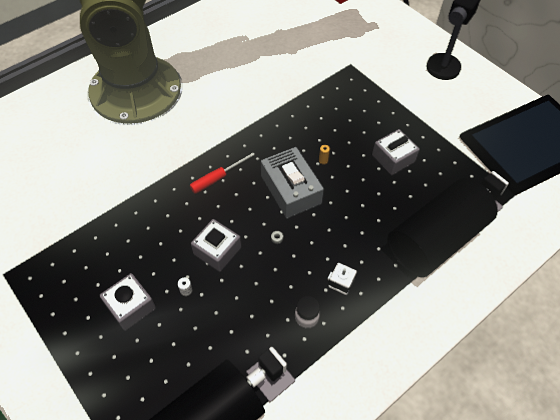

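```bash
python3 - <<'E'
from h import *
# rocker: height profile; local top-surface outline of box; keys' centres
for cam in ("scene","top"):
    im,d=vision.grab_frame(cam)
    v,u=np.nonzero(d>0); W=world(cam,np.c_[u,v],d[v,u])
    def rect(c,lo,hi,r):
        k=(W[:,2]>lo)&(W[:,2]<hi)&(np.linalg.norm(W[:,:2]-c,axis=1)<r)
        P=W[k]; print(cam,c,k.sum(),cv2.minAreaRect((P[:,:2]*1000).astype(np.float32)),P.mean(0).round(4))
    rect([.503,.102],.066,.078,.09)
    rect([.518,-.320],.074,.09,.03); rect([.525,-.115],.072,.09,.03)
    rect([.518,-.320],.056,.07,.055); rect([.525,-.115],.056,.07,.055)
    m=models.masks_of(cam,"rocker_raised")[0]["mask"]&(d>0); vv,uu=np.nonzero(m);R=world(cam,np.c_[uu,vv],d[m])
    print(cv2.minAreaRect((R[:,:2]*1000).astype(np.float32)))
    br=im[vv,uu].min(1); print("white px",(br>150).sum())
    for x in np.arange(.475,.545,.006):
        s=R[abs(R[:,0]-x)<.003]
        if len(s): print(round(x,3),len(s),np.median(s[:,1:],0).round(4),s[:,1].min().round(3),s[:,1].max().round(3))
im=cv2.imread("pics/top0.png"); cv2.imwrite("pics/top0c.png",cv2.resize(im[170:270,110:450],None,fx=2.3,fy=2.3))
E
```

```text
scene [0.503, 0.102] 1636 ((502.5341491699219, 104.12645721435547), (91.04330444335938, 132.9442138671875), 77.28474426269531) [0.5069 0.1007 0.0734]
scene [0.518, -0.32] 243 ((518.219970703125, -321.90277099609375), (32.414573669433594, 34.0264778137207), 89.52367401123047) [ 0.5191 -0.3222  0.0789]
scene [0.525, -0.115] 207 ((524.8723754882812, -116.39767456054688), (31.414264678955078, 31.194738388061523), 14.176323890686035) [ 0.5259 -0.1165  0.0773]
scene [0.518, -0.32] 1179 ((518.844482421875, -321.9112854003906), (75.82616424560547, 73.7461166381836), 1.2587502002716064) [ 0.5227 -0.3228  0.0634]
scene [0.525, -0.115] 976 ((525.1409912109375, -116.00987243652344), (75.35928344726562, 75.89302062988281), 14.004963874816895) [ 0.5293 -0.1188  0.0634]
((507.8675842285156, 101.82527160644531), (29.605459213256836, 58.05226516723633), 74.7693862915039)
white px 246
0.481 16 [0.1009 0.0835] 0.096 0.117
0.487 32 [0.1059 0.0838] 0.093 0.123
0.493 36 [0.1045 0.0834] 0.09 0.12
0.499 28 [0.1036 0.0832] 0.09 0.117
0.505 31 [0.1037 0.0834] 0.09 0.117
0.511 26 [0.0982 0.0852] 0.087 0.114
0.
[... 720 characters left out ...]
 74.98975372314453), 1.9928289651870728) [ 0.5174 -0.3196  0.0625]
top [0.525, -0.115] 695 ((524.6002807617188, -115.24154663085938), (74.19953155517578, 74.29573059082031), 14.856535911560059) [ 0.5234 -0.1147  0.0628]
((508.5467224121094, 103.0725326538086), (27.339563369750977, 58.620819091796875), 77.06401824951172)
white px 239
0.481 16 [0.106  0.0823] 0.098 0.117
0.487 22 [0.1077 0.082 ] 0.095 0.12
0.493 33 [0.1074 0.0821] 0.094 0.12
0.499 22 [0.1055 0.0829] 0.093 0.118
0.505 30 [0.104  0.0821] 0.09 0.118
0.511 25 [0.1026 0.0841] 0.088 0.116
0.517 34 [0.0999 0.0868] 0.088 0.115
0.523 21 [0.0999 0.0897] 0.087 0.112
0.529 31 [0.0995 0.0912] 0.085 0.112
0.535 14 [0.1009 0.0878] 0.085 0.11
```

View pics/top0c.png

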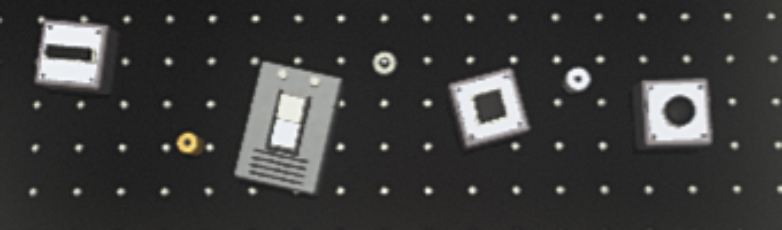

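The pictures agree with the networks. In the scene view the rocker is at (290,174), the round enable button at (124,295), the square start key at (215,238) and the narrow jog key at (397,143), well out of the way. I'll close the fingers and press the rocker first.

```bash
cat >> h.py <<'E'
def q(deg): a=np.radians(deg)/2; return [0,np.cos(a),np.sin(a),0]
def press(x,y,yaw,z0,zmin,fmax):
    ctrl.movep([x,y,z0+.06],q(yaw)); ctrl.movel([x,y,z0+.008],max_speed=.08); ctrl.pause(.2)
    f0=np.array(get_state()["contact_force"]); z=z0+.008; log=[]
    while z>zmin:
        z-=.0015; ctrl.movel([x,y,z],max_speed=.02); s=get_state()
        f=s["contact_force"]-f0; log.append((round(s["tcp_pos"][2]*1000,1),round(f[2],1)))
        if f[2]>fmax: break
    ctrl.pause(.25); s=get_state(); print(log,"end",(s["contact_force"]-f0).round(1),np.round(s["tcp_pos"],4))
    ctrl.movel([x,y,z0+.06],max_speed=.1); print("t",get_state()["time"])
E
python3 - <<'E'
from h import *
ctrl.close_gripper(20)
for yaw in(167,): print(yaw,[ctrl.ik(p,q(yaw)) is not None for p in([.528,.0987,.15],[.518,-.3215,.15],[.5246,-.1158,.15])])
ctrl.movep([.45,.35,.22],q(167))
press(.5285,.0985,167,.092,.0775,12)
im,d=vision.grab_frame("top"); cv2.imwrite("pics/top1.png",cv2.resize(im[180:260,190:430],None,fx=3,fy=3))
im,d=vision.grab_frame("scene"); cv2.imwrite("pics/s1.png",cv2.resize(im[130:230,230:350],None,fx=5,fy=5))
E
```

```text
167 [True, True, True]
[(np.float64(98.5), np.float64(0.6)), (np.float64(96.9), np.float64(-0.8)), (np.float64(95.4), np.float64(0.2)), (np.float64(93.9), np.float64(0.2)), (np.float64(92.6), np.float64(0.8)), (np.float64(91.2), np.float64(2.0)), (np.float64(89.6), np.float64(2.6)), (np.float64(87.9), np.float64(2.4)), (np.float64(86.3), np.float64(1.8)), (np.float64(84.8), np.float64(1.8)), (np.float64(83.3), np.float64(1.0)), (np.float64(82.1), np.float64(5.1)), (np.float64(81.9), np.float64(19.2))] end [-4.4 -1.5 19.6] [0.5282 0.0985 0.0819]
t 10.125
```

View pics/s1.png

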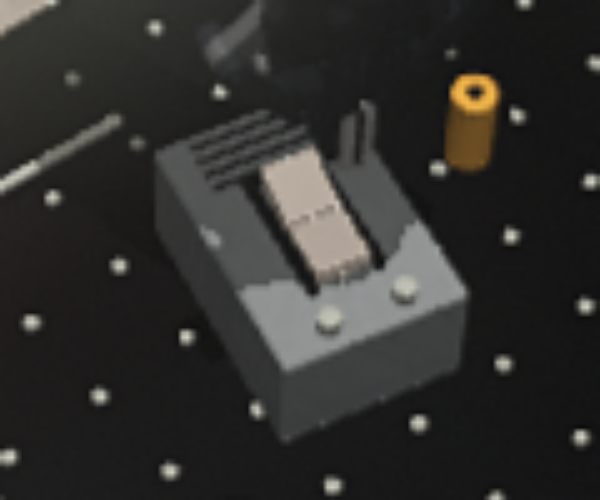

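The picture shows the terminal-side half now level and the vent-side half standing up. The fingers met a hard stop at z = 82 mm, which is the height expected for fully on. Next come enable and then start, each gated on its own result.

```bash
python3 - <<'E'
from h import *
ctrl.movel([.5285,.0985,.2],max_speed=.15)
ctrl.movep([.518,-.3213,.2],q(167))
im,d=vision.grab_frame("scene"); m=models.masks_of("scene","rocker_raised")[0]["mask"]&(d>0)
v,u=np.nonzero(m); R=world("scene",np.c_[u,v],d[m])
for lo,hi in((.478,.492),(.52,.535)): print("rocker z",np.median(R[(R[:,0]>lo)&(R[:,0]<hi),2]).round(4))
press(.5182,-.3216,167,.0785,.0685,12)
E
```

```text
rocker z 0.0924
rocker z 0.0832
[(np.float64(85.0), np.float64(-0.1)), (np.float64(83.3), np.float64(0.7)), (np.float64(81.9), np.float64(-0.2)), (np.float64(80.4), np.float64(-0.0)), (np.float64(78.9), np.float64(-0.3)), (np.float64(77.5), np.float64(-0.3)), (np.float64(76.0), np.float64(0.4)), (np.float64(74.4), np.float64(0.4)), (np.float64(72.8), np.float64(0.3)), (np.float64(71.3), np.float64(-0.7)), (np.float64(70.6), np.float64(7.4)), (np.float64(70.5), np.float64(17.2))] end [-4.1  1.6 19. ] [ 0.5182 -0.3217  0.0705]
t 17.8
```

```bash
python3 - <<'E'
from h import *
ctrl.movel([.518,-.3216,.2],max_speed=.15); ctrl.movep([.5246,-.1158,.2],q(167))
for cam in("scene","top"):
    im,d=vision.grab_frame(cam); v,u=np.nonzero(d>0); W=world(cam,np.c_[u,v],d[v,u])
    r=np.linalg.norm(W[:,:2]-[.5182,-.3216],axis=1); k=(W[:,2]<.12)
    print(cam,"enable z",np.median(W[k&(r<.009),2]),(k&(r<.009)).sum(),"plate",np.median(W[k&(r>.024)&(r<.034),2]))
    if cam=="scene": cv2.imwrite("pics/s2.png",cv2.resize(im[210:340,80:260],None,fx=4,fy=4))
E
```

```text
scene enable z 0.07198635881125315 67 plate 0.06400130065350687
top enable z 0.07085281993367384 41 plate 0.06276327764114159
```

View pics/s2.png

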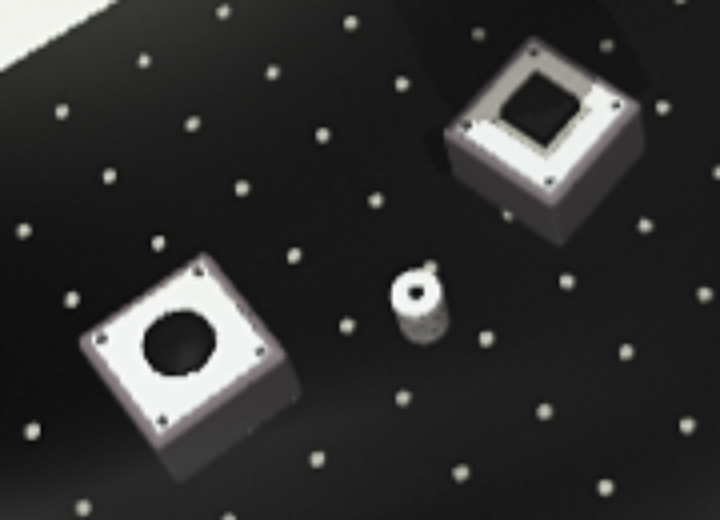

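The depth reading puts the enable button 8 mm lower, so it is fully in and has stayed in. In this crop it is at (180,342), and the start key at (540,108) is clear. I'll press start now.

```bash
python3 - <<'E'
from h import *
press(.5246,-.1158,164,.0765,.068,10)
ctrl.movel([.5246,-.1158,.25],max_speed=.15); ctrl.movep([.45,.0,.3],q(167)); ctrl.pause(.3)
for cam in("scene","top"):
    im,d=vision.grab_frame(cam); v,u=np.nonzero(d>0); W=world(cam,np.c_[u,v],d[v,u])
    for n,c in(("start",[.5246,-.1158]),("enable",[.5182,-.3216])):
        r=np.linalg.norm(W[:,:2]-c,axis=1); k=(W[:,2]<.12)&(r<.009); print(cam,n,np.median(W[k,2]).round(4),k.sum())
cv2.imwrite("pics/t3.png",im); print(get_state()["time"])
E
```

```text
[(np.float64(83.0), np.float64(1.1)), (np.float64(81.4), np.float64(1.1)), (np.float64(79.9), np.float64(0.5)), (np.float64(78.4), np.float64(0.7)), (np.float64(76.9), np.float64(1.8)), (np.float64(75.6), np.float64(1.5)), (np.float64(74.0), np.float64(3.2)), (np.float64(72.5), np.float64(3.1)), (np.float64(71.0), np.float64(4.4)), (np.float64(70.0), np.float64(9.6)), (np.float64(69.7), np.float64(22.4))] end [-3.9  0.8 22.8] [ 0.5249 -0.1158  0.0698]
t 24.4833
scene start 0.0776 56
scene enable 0.072 67
top start 0.0767 42
top enable 0.0709 40
26.4333
```

The start key went fully down to z = 70 mm and came back up to about 77 mm. The enable button is still in, and the arm is clear.

```bash
python3 -c "
from h import *
print(ticket.close_job())"
```

```text
the job is handed in; nothing more can be done
None
```

I handed the job in at about 26 s of the 45 s allowed, with the rocker on, the enable button latched in, and the start key pressed fully and back up; the jog key was never touched, and the judge's verdict was not returned.

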